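Set the vegetable slicer to its index mark

TASK

Get the vegetable slicer ready for the cucumber sandwiches: slide its food carriage all the way down to the low end, flip the cam lever open so that the thickness dial is free (never force the dial while it is clamped), turn the dial until its pointer is at the long 5 mm index mark, and flip the lever fully back down to clamp it. Leave the crockery round it where it stands, and let go of everything.

Things in the scene. Friction and masses are not known exactly. Their poses are not given: they have to be found in the camera images.
- slicer: mandoline vegetable slicer, 355 mm long and 185 mm wide over the lever, 245 mm tall, standing fast on rubber feet. Its origin lies on the counter under the middle of the deck; its x axis is level and points from the low end to the high end, y is level across it, z is up
- deck: steel deck and rails, 362 x 140 mm, sloping 30 degrees. Origin at the middle of the low end on the deck's top face, 35 mm over the counter; x runs up the slope, y across, z square off the deck (30 degrees from vertical, leaning to the low end). Rail tops at z = 7 mm; a black head housing fills x = 288 to 372 mm, its top at 11.5 mm. The ribbed ramp below it sinks as the dial is turned up
- carriage (a joint): food carriage with finger guard, a black plate 92 mm along and 170 mm across that rides on the rails (its own box top is at z = 34.5 mm off the deck). Value in m: 0 at the low-end stops, growing up the slope to 0.17. Friction holds it where it is left: 2 to 4 N along the slope moves it
- carriage_grip (a point): centre of the steel knob on top of the carriage: diameter 34 mm, from z = 48 to 73 mm off the deck, this point at z = 60 mm. Its axes are the deck's
- lock_lever (a joint): cam lever at the slicer's right side (deck -y). Value in rad: 0 lying down along the rail towards the low end (locked: a small steel shoe uphill of the dial, 5 mm high, is drawn against its skirt), 1.75 flipped up and over towards the high end (open, shoe 5 mm off). Below 0.6 the dial counts as clamped and must not be turned. It stays where it is left; about 2 N at its tip moves it
- lever_grip (a point): centre of the black barrel at the lever's tip: diameter 18 mm, 16 mm long across the deck (along deck y), 75 mm from the lever's hinge line; its inner end stands 27 mm clear of the rail. At 0 the lever rises 20 degrees off the deck plane from its hinge towards the low end; at the value q it makes 20 degrees + q with that direction. The bar behind the barrel is 10 mm thick
- lever_hinge (a point): point of the lever's hinge line in the barrel's plane: deck x = 285, y = -105, z = -22 mm. The hinge line runs along deck y and the lever opens from deck -x through deck +z towards deck +x
- dial (a joint): thickness dial on the head housing, its axis square off the deck. Value in rad: 0 shut, growing clockwise seen from above its face, to the stop at 4.5; 0.5 rad for each mm, so 2.5 is the 5 mm mark. Light friction (0.06 N m) holds it where it is left
- dial_grip (a point): point on the dial's axis at the height to grip: round black knob 40 mm in diameter with fine flutes, from 4 to 36.5 mm over the scale plate, on a skirt 47 mm in diameter and 4 mm thick; this point is 26.5 mm over the plate (deck x = 330, y = 0, z = 38 mm). The axes turn with the dial; z is its axis, off the deck
- dial_pointer (a point): tip of the white pointer, 27 mm from the dial's axis; a white line on the knob's top points the same way
- index_mark (a point): inner end of the long black index mark on the scale plate, the 5 mm mark, 28.5 mm from the dial's axis straight down the slope from it; the other nine marks are short and thin, 0.5 rad apart
- cake_stand: two-tier cake stand with pastries, 1.6 kg, plates of 200 and 150 mm diameter at 6 and 120 mm height, a rod with a ring handle up to 227 mm; origin under its middle. Bystander
- teapot: white teapot, 135 mm tall, body 144 mm in diameter, spout and handle 125 mm out along its +x and -x; origin under its middle. Bystander
- milk_jug: white milk jug 72 mm in diameter, 85 mm tall, with a handle on its +y side; origin under its middle. Bystander
- ramekin: white ramekin 84 mm in diameter, 46 mm tall; origin under its middle. Bystander

How it is judged:
By the outcome, as a careful person would: the job done as asked, in the order asked, and still so for the second after the job is handed in, with the robot touching nothing.
It also fails if it takes over 70 s, if anything falls off the work surface, if the arm or the gripper's body presses on something with over 40 N, if the wrist force passes 120 N, or if a joint passes its speed limit or range.

ROBOT

A 7-joint arm with a two-finger parallel gripper is mounted at the origin on the work surface. World frame = base frame: x ahead of the robot, y to its left, z up, the work surface at z = 0. Lengths are in m, angles in rad, forces in N, time in s.
With the tool pointing down it reaches from about 0.4 to 0.85 m from the base axis. Payload 10.4 kg.
Tool frame: the origin (TCP) lies midway between the tips of the shut fingers; the grasp point (between the pads) lies 19 mm behind it (manip.hold_point_z is the distance from the TCP to the grasp point, in m); z points along the fingers, y is the line along which they close (so a half turn about z gives the same grasp; the last joint's range is limited). The gripper opens to 85 mm and grips with 20 to 120 N. Pads are 22 mm wide; open, the fingers measure 114 mm over their backs; the gripper's body (76 mm by 85 mm) begins 54 mm behind the grasp point. The pads swing forward as they close: fully open they stand 13 mm farther back than shut.
Start: joints at [-1.292, 0.332, -0.065, 1.46, 0.022, 1.35, -0.088], TCP at [0.186, 0.597, 0.231] pointing down, gripper open.
Joint ranges: [-2.6, 2.6], [-0.5, 2.12], [-1.47, 1.34], [0.16, 2.42], [-1.27, 4.41], [0.06, 2.06], [-2.6, 2.6]. Speed limits (rad/s): [2.22, 2.22, 2.79, 2.79, 3.14, 3.14, 3.14].

INTERFACE

Orientations are given as a unit quaternion [x, y, z, w].
In Python, from workcell import manip, eyes, job gives the robot as it stands.
- The arm moves only by the shell command python3 -m crank 'ROWS' [FORCE]. ROWS is JSON, a list that holds one entry, the list of rows, each a list of 7 numbers: the finger opening in cm, from 0 to 8.54, then the shift along the world's x, y, z in cm, then the turn, a rotation vector about the world's x, y, z in degrees. In form: [[[hand, x, y, z, ax, ay, az], ...]]. A call has 1 to 20 rows; each row shifts and turns the commanded pose from where the row before left it; what a row does not reach is not made up. A row lasts 1/8 s, in which the tool goes at most 62.5 mm and 10.7 degrees, less where a joint would pass 70% of its speed; a pose out of reach is approached as far as the arm can. A call with a gripper value outside its range is refused whole. The fingers move at their own pace and stop on an object; FORCE is the grip in N (left out, the last holds). Time passes only in rows, so rows that do not move let the fingers close. It gives the time, the measured TCP pose, the force, the opening and the grip force at its end, in the units of the state.
- manip.get_obs(): the state, without advancing time (a new reading comes with each control period).
- eyes.camera(name): name is "scene" or "top" or "wrist"; returns (picture, depth): 400x640x3 uint8, red, green, blue; 400x640 float32, m along the optical axis (not along the pixel's ray), 0 where there is no reading.
- eyes.camera_params(name): a dict with "fx", "fy", "cx", "cy" (pixels), "world_from_camera" (4x4, takes a point from camera to world coordinates); the wrist camera has in their place "hand_eye" (4x4, takes a point from camera to tool coordinates, whose origin is the TCP and whose axes are the flange's). Camera axes: x right, y down, z forward; pixel columns grow to the right and rows downward; lengths in m; the calibration is good to about 2 mm. A picture is of the moment at which its call begins: read the wrist's pose just before it. camera_params takes no time and is no camera call.
- job.hand_in(): hands the job in; it is judged then, once.
The state is a dict: "clock": time; "joint_pos": joint angles; "joint_velocities": joint speeds; "tau": joint torques, N m; "position": TCP position; "ee_rot": TCP orientation; "ft_force": force on the tool from outside, world axes, zero at the start; "torque": the same for the moment, N m; "grip_width": opening from 0.0 (shut) to 1.0 (fully open); "grasp_force": force on a finger pad.
Only numpy, scipy, OpenCV 4.12 (cv2) and the standard library are available. Lean on these libraries where they do the work, as an engineer would, in place of code of your own. Each camera call takes 0.05 s, during which the arm holds its last target. There are 200 camera calls.

## Working session

There is one attempt and no reset: what is moved stays moved. The work goes in short steps, Python scripts to look and compute and a shell command to move; the robot and the scene stay as the last step left them, time stands still between calls to the robot, and variables do not carry over. Pictures are saved under pics/ and viewed, at most 10 in all, crops included, and the job is handed in when it is done.

```bash
mkdir -p pics; ls; python3 - <<'E'
from workcell import manip,eyes,job
import cv2,numpy as np
o=manip.get_obs();print({k:np.round(o[k],3).tolist() for k in o}, manip.hold_point_z)
for n in("scene","top"):
    p,d=eyes.camera(n);cv2.imwrite(f"pics/{n}0.png",p[:,:,::-1]);np.save(f"pics/{n}0.npy",d)
    print(n,eyes.camera_params(n))
print(eyes.camera_params("wrist"))
E
```

```text
pics
{'clock': 0.0, 'joint_pos': [-1.292, 0.333, -0.065, 1.461, 0.022, 1.35, -0.089], 'joint_velocities': [0.0, -0.0, 0.0, 0.001, -0.002, 0.001, 0.002], 'tau': [-0.001, -62.545, 0.048, -39.16, 0.016, 0.01, 0.0], 'position': [0.186, 0.596, 0.231], 'ee_rot': [0.15, 0.989, -0.001, -0.0], 'ft_force': [-0.065, -0.822, -0.801], 'torque': [-0.018, -0.018, 0.001], 'grasp_force': 0.0, 'grip_width': 0.999} 0.0187
scene {'fx': 445.54111535742976, 'fy': 445.54111535742976, 'cx': 318.76506280634965, 'cy': 193.69046941342197, 'world_from_camera': array([[-0.05444668,  0.56174867, -0.82551438,  1.61078193],
       [ 0.99850084,  0.03528718, -0.04184364,  0.1404883 ],
       [ 0.00562446, -0.82655505, -0.56282779,  0.86673293],
       [ 0.        ,  0.        ,  0.        ,  1.        ]])}
top {'fx': 478.4291395566208, 'fy': 478.4291395566208, 'cx': 319.7489597683232, 'cy': 199.414232567404, 'world_from_camera': array([[ 0.0177896 , -0.97921198,  0.20205798,  0.32413084],
       [-0.99983941, -0.01698542,  0.00571331,  0.08803608],
       [-0.0021625 , -0.20212717, -0.9793569 ,  1.1864976 ],
       [ 0.        ,  0.        ,  0.        ,  1.        ]])}
{'fx': 339.08855826912276, 'fy': 339.08855826912276, 'cx': 313.5704600508889, 'cy': 202.93881471212381, 'hand_eye': array([[ 5.84198683e-04, -9.63887298e-01, -2.66309849e-01,
         6.78024969e-02],
       [ 9.99999232e-01,  8.54127657e-04, -8.97768393e-04,
        -5.43350478e-04],
       [ 1.09281016e-03, -2.66309120e-01,  9.63887057e-01,
        -1.41935174e-01],
       [ 0.00000000e+00,  0.00000000e+00,  0.00000000e+00,
         1.00000000e+00]])}
```

View pics/scene0.png

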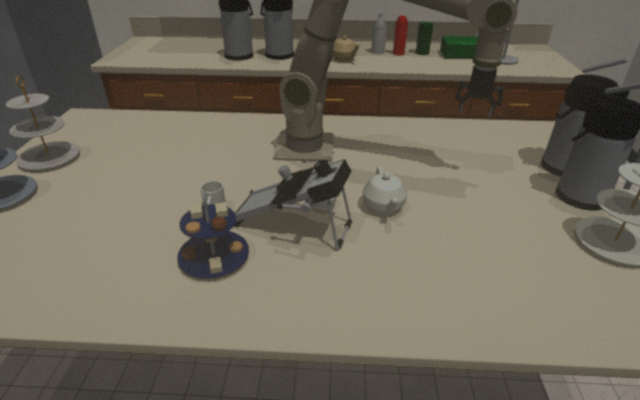

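View pics/top0.png

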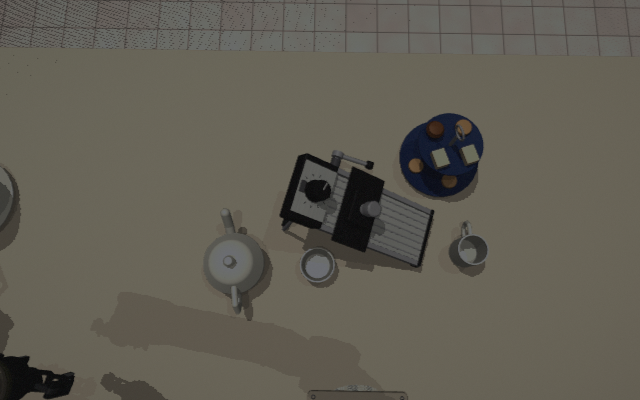

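The slicer's low end points to world -y. The dial is near (318,188) in the top image, the carriage knob near (371,209) and the lever barrel near (369,165). I'll enlarge that area.

```bash
python3 - <<'E'
import cv2
p=cv2.imread("pics/top0.png")[140:280,265:445]
p=cv2.resize(p,None,fx=4.28,fy=4.28,interpolation=cv2.INTER_CUBIC);p=cv2.convertScaleAbs(p,alpha=1.8,beta=10)
print(p.shape);cv2.imwrite("pics/topc.png",p)
E
```

```text
(599, 770, 3)
```

View pics/topc.png

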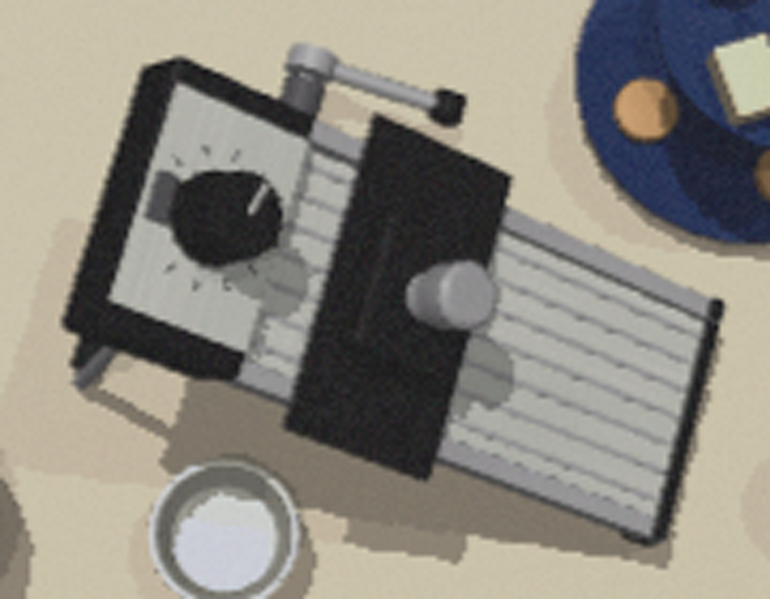

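```bash
cat > h.py <<'E'
import numpy as np,cv2
from scipy.optimize import least_squares
from scipy.spatial.transform import Rotation as R
def deckT(x,y,yaw):
    T=np.eye(4);T[:3,:3]=(R.from_euler('z',yaw)*R.from_euler('y',-30,degrees=True)).as_matrix();T[:3,3]=[x,y,.035];return T
def proj(P,W,cp):
    C=np.linalg.inv(W)
    p=C[:3,:3]@P+C[:3,3];return np.array([cp['fx']*p[0]/p[2]+cp['cx'],cp['fy']*p[1]/p[2]+cp['cy']])
def lever(q):
    a=np.radians(20)+q;return np.array([.285-.075*np.cos(a),-.105,-.022+.075*np.sin(a)])
E
python3 - <<'E'
from h import *
from workcell import eyes
cp=eyes.camera_params("top")
pts=[((0,-.07,.007),(716,300)),((0,.07,.007),(655,540)),((.330,0,.048),(238,220)),(lever(0),(450,106)),((.288,-.07,.0115),(312,130)),((.288,.07,.0115),(241,378)),
 ((.372,-.07,.0115),(150,68)),((.372,.07,.0115),(72,322))]
car=[((0,0,.073),(467,294)),]
def res(v):
    T=deckT(*v[:3]);r=[]
    for P,c in pts+[(np.add(P,(v[3],0,0)),c) for P,c in car]:
        P=T[:3,:3]@np.array(P)+T[:3,3];r.append(proj(P,cp['world_from_camera'],cp)-(np.array(c)/4.28+[265,140]))
    return np.ravel(r)
s=least_squares(res,[.47,-.1,np.radians(75),.15],loss='soft_l1')
print(s.x,np.degrees(s.x[2]));print(res(s.x).reshape(-1,2).round(1))
T=deckT(*s.x[:3]);W=lambda *p:(T[:3,:3]@np.array(p)+T[:3,3]).round(4)
print("knob",W(s.x[3],0,.06),"dial",W(.33,0,.038),"lever",W(*lever(0)),"hinge",W(.285,-.105,-.022));print(T[:3,:3].round(3))
# depth check
d=np.load("pics/top0.npy")
M=cp['world_from_camera']
for c in [(467,294),(238,240),(570,320),(400,400),(450,106)]:
    u,v=np.array(c)/4.28+[265,140];z=np.median(d[int(v)-1:int(v)+2,int(u)-1:int(u)+2]);p=M[:3,:3]@(np.array([(u-cp['cx'])/cp['fx'],(v-cp['cy'])/cp['fy'],1])*z)+M[:3,3]
    print(c,p.round(3),(T[:3,:3].T@(p-T[:3,3])).round(3))
# scene objects
for n,(u,v) in dict(stand_ring=(461,132),jug=(470,250),ramekin=(318,266),pot=(229,261)).items():
    z=d[v,u];p=M[:3,:3]@(np.array([(u-cp['cx'])/cp['fx'],(v-cp['cy'])/cp['fy'],1])*z)+M[:3,3];print(n,p.round(3))
E
```

```text
[ 0.47110462 -0.15971406  1.31184649  0.20927365] 75.16326749664135
[[ 0.7  0.3]
 [ 1.5  0.1]
 [-0.6 -1.2]
 [-4.1  0.3]
 [-0.9 -3. ]
 [-2.1  1. ]
 [ 3.9 -3.1]
 [ 2.8  1.4]
 [-0.2  0.5]]
knob [ 0.5098 -0.0135  0.1916] dial [0.5394 0.0982 0.2329] lever [ 0.6197 -0.0088  0.1454] hinge [0.6386 0.0626 0.1584]
[[ 0.222 -0.967 -0.128]
 [ 0.837  0.256 -0.483]
 [ 0.5    0.     0.866]]
(467, 294) [ 0.509 -0.02   0.206] [ 0.211 -0.     0.076]
(238, 240) [0.526 0.092 0.243] [0.327 0.012 0.051]
(570, 320) [ 0.518 -0.089  0.086] [ 0.095 -0.027  0.004]
(400, 400) [0.464 0.008 0.146] [0.194 0.05  0.016]
(450, 106) [ 0.617 -0.017  0.157] [ 0.213 -0.105  0.018]
stand_ring [ 0.673 -0.202  0.224]
jug [ 0.446 -0.276  0.01 ]
ramekin [0.401 0.096 0.004]
pot [0.4   0.291 0.133]
```

The fit is good to a pixel or two. Now I'll move above the carriage knob with the tool vertical and the closing line along deck y.

```bash
python3 -m crank '[[[8.5,0.3,0,3,0,0,0],[8.5,0.3,0,3,0,0,0],[8.5,2,-3.8,0,0,0,-5.5],[8.5,2,-3.8,0,0,0,-5.5],[8.5,2,-3.8,0,0,0,-5.5],[8.5,2,-3.8,0,0,0,-5.5],[8.5,2,-3.8,0,0,0,-5.5],[8.5,2,-3.8,0,0,0,-5.5],[8.5,2,-3.8,0,0,0,-5.5],[8.5,2,-3.8,0,0,0,-5.5],[8.5,2,-3.8,0,0,0,-5.5],[8.5,2,-3.8,0,0,0,-5.5],[8.5,2,-3.8,0,0,0,-5.5],[8.5,2,-3.8,0,0,0,-5.5],[8.5,2,-3.8,0,0,0,-5.5],[8.5,2,-3.8,0,0,0,-5.5],[8.5,2,-3.8,0,0,0,-5.5],[8.5,2,-3.8,0,0,0,-5.5]]]' 20
python3 - <<'E'
from workcell import manip,eyes
import numpy as np,cv2
o=manip.get_obs();p,d=eyes.camera("wrist");cv2.imwrite("pics/w1.png",p[:,:,::-1]);np.savez("pics/w1.npz",pos=o['position'],q=o['ee_rot'],d=d)
print(o['position'],o['ee_rot'],o['joint_pos'])
E
```

```text
clock: 2.35
position: [0.512, -0.0125, 0.2912]
ee_rot: [0.796, 0.606, -0.0, -0.0]
ft_force: [-0.1, 0.6, 0.2]
grip_width: 0.999
grasp_force: 0.0
[ 0.51204751 -0.01251785  0.29116188] [ 7.95798141e-01  6.05561981e-01 -4.24485708e-05 -6.38320932e-05] [-0.63429497  0.03861201  0.59303834  1.68770159 -0.02187367  1.42204498
 -0.3082094 ]
```

View pics/w1.png

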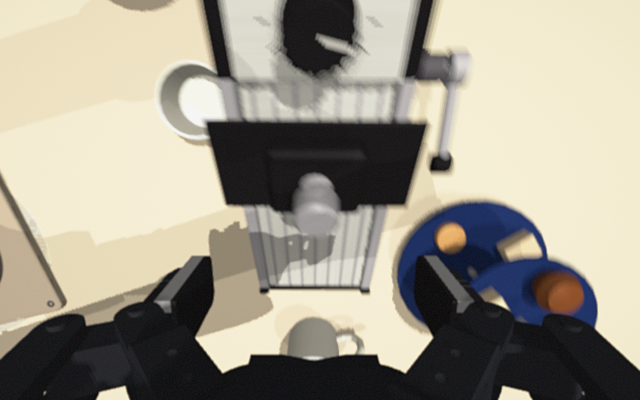

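The wrist view shows the knob top at (319,214), the low corners at (264,290) and (369,291), and the barrel at (441,162). The pointer is right of the dial, so it needs about 70° clockwise to reach the index. I'll refine the pose with these points.

```bash
python3 - <<'E'
from h import *
from workcell import eyes
cp=eyes.camera_params("top");cw=eyes.camera_params("wrist");z=np.load("pics/w1.npz")
Tt=np.eye(4);Tt[:3,:3]=R.from_quat(z['q']).as_matrix();Tt[:3,3]=z['pos'];Ww=Tt@cw['hand_eye']
S=lambda c:np.array(c)/4.28+[265,140]
A=[((0,-.07,.007),S((716,300))),((0,.07,.007),S((655,540))),((.330,0,.048),S((238,220)))]
B=[((0,-.07,.007),(369,291)),((0,.07,.007),(264,290)),(lever(0),(441,162)),((.330,0,.048),(319,38))]
def res(v,f=1):
    T=deckT(*v[:3]);r=[]
    X=lambda P:T[:3,:3]@np.array(P)+T[:3,3]
    for P,c in A+[((v[3],0,.073),S((467,294)))]: r.append(proj(X(P),cp['world_from_camera'],cp)-c)
    for P,c in B+[((v[3],0,.073),(318,216))]: r.append((proj(X(P),Ww,cw)-c))
    return np.ravel(r)
s=least_squares(res,[.47,-.16,1.31,.2],loss='soft_l1')
print(s.x,np.degrees(s.x[2]));print(res(s.x).reshape(-1,2).round(1))
np.save("pose.npy",s.x)
T=deckT(*s.x[:3]);W=lambda *p:(T[:3,:3]@np.array(p)+T[:3,3]).round(4)
print("knob",W(s.x[3],0,.06),"dial",W(.33,0,.038),"lever",W(*lever(0)),"open",W(*lever(1.75)));print(T[:3,:3].round(3))
print(R.from_quat(z['q']).as_matrix().round(3))
E
```

```text
[ 0.47175639 -0.16651581  1.29986663  0.21985172] 74.4768716160409
[[ 3.8  0.2]
 [ 4.  -0.2]
 [ 3.2 -2.9]
 [-0.7 -2.2]
 [ 0.7  1.8]
 [-2.4  2.5]
 [-0.6 -1.6]
 [ 0.2 -1. ]
 [-0.5  0.4]]
knob [ 0.5147 -0.012   0.1969] dial [0.5432 0.0905 0.2329] lever [ 0.6222 -0.0174  0.1454] open [0.642  0.0541 0.2334]
[[ 0.232 -0.964 -0.134]
 [ 0.834  0.268 -0.482]
 [ 0.5    0.     0.866]]
[[ 0.267  0.964 -0.   ]
 [ 0.964 -0.267  0.   ]
 [ 0.    -0.    -1.   ]]
```

```bash
python3 -m crank '[[[8.5,0,0,-2.5,0,0,0],[8.5,0,0,-2.5,0,0,0],[8.5,0,0,-2.2,0,0,0],[8.5,0,0,-2,0,0,0],[8.5,0,0,-1.5,0,0,0],[8.5,0,0,-0.4,0,0,0],[2.8,0,0,0,0,0,0],[2.8,0,0,0,0,0,0],[2.8,0,0,0,0,0,0],[2.8,0,0,0,0,0,0],[2.8,0,0,0,0,0,0],[2.8,0,0,0,0,0,0],[2.8,0,0,0,0,0,0]]]' 20
```

```text
clock: 4.03
position: [0.5124, -0.0116, 0.1809]
ee_rot: [0.795, 0.607, 0.001, 0.001]
ft_force: [3.7, -2.8, 4.3]
grip_width: 0.389
grasp_force: 22.6
```

Knob held at 33 mm opening. Now slide it down-slope.

```bash
python3 -m crank '[[[2.8,-0.23,-0.84,-0.5,0,0,0],[2.8,-0.23,-0.84,-0.5,0,0,0],[2.8,-0.23,-0.84,-0.5,0,0,0],[2.8,-0.23,-0.84,-0.5,0,0,0],[2.8,-0.23,-0.84,-0.5,0,0,0],[2.8,-0.23,-0.84,-0.5,0,0,0],[2.8,-0.23,-0.84,-0.5,0,0,0],[2.8,-0.23,-0.84,-0.5,0,0,0],[2.8,-0.23,-0.84,-0.5,0,0,0],[2.8,-0.23,-0.84,-0.5,0,0,0]]]'
```

```text
clock: 5.28
position: [0.4892, -0.0956, 0.1306]
ee_rot: [0.795, 0.607, 0.001, 0.0]
ft_force: [3.5, -1.9, 4.7]
grip_width: 0.392
grasp_force: 22.6
```

```bash
python3 -m crank '[[[2.8,-0.23,-0.84,-0.5,0,0,0],[2.8,-0.23,-0.84,-0.5,0,0,0],[2.8,-0.23,-0.84,-0.5,0,0,0],[2.8,-0.23,-0.84,-0.5,0,0,0],[2.8,-0.12,-0.42,-0.25,0,0,0]]]'
```

```text
clock: 5.9
position: [0.4802, -0.1291, 0.1097]
ee_rot: [0.794, 0.608, 0.003, -0.002]
ft_force: [-4.8, 24.5, 39.9]
grip_width: 0.389
grasp_force: 27.2
```

```bash
python3 -m crank '[[[2.8,-0.12,-0.42,-0.25,0,0,0],[2.8,-0.12,-0.42,-0.25,0,0,0]]]'
```

```text
clock: 6.15
position: [0.4785, -0.1349, 0.1049]
ee_rot: [0.793, 0.609, 0.004, -0.003]
ft_force: [-2.5, 28.0, 33.8]
grip_width: 0.39
grasp_force: 29.0
```

Force rose along the slope, so the carriage is probably at its stops. I'll let go, rise and look.

```bash
python3 -m crank '[[[2.8,0.05,0.2,0.1,0,0,0],[8.5,0,0,0,0,0,0],[8.5,0,0,0,0,0,0],[8.5,0,0,0,0,0,0],[8.5,0,0,0,0,0,0],[8.5,0,0,2.5,0,0,0],[8.5,0.5,1,4,0,0,0],[8.5,0.5,1,4,0,0,0],[8.5,0.5,1,3,0,0,0],[8.5,0,0,0,0,0,0],[8.5,0,0,0,0,0,0]]]'
python3 - <<'E'
from workcell import manip,eyes
import numpy as np,cv2
o=manip.get_obs();p,d=eyes.camera("wrist");np.savez("pics/w2.npz",pos=o['position'],q=o['ee_rot'],d=d)
t,dt=eyes.camera("top");np.save("pics/top2.npy",dt)
t=cv2.convertScaleAbs(cv2.resize(t[140:280,265:445],None,fx=4.28,fy=4.28,interpolation=cv2.INTER_CUBIC),alpha=1.8,beta=10)
cv2.imwrite("pics/t2.png",t[:,:,::-1]);cv2.imwrite("pics/w2.png",p[:,:,::-1])
a=np.zeros((600,800,3),np.uint8);a[:250,:400]=cv2.resize(p,(400,250));a[250:250+350,:450]=cv2.resize(t,(450,350));
cv2.imwrite("pics/m2.png",np.vstack([cv2.resize(p,(480,300)),cv2.resize(t,(480,300))])[:,:,::-1]);print(o['position'],o['ee_rot'])
E
```

```text
clock: 7.52
position: [0.491, -0.1096, 0.2381]
ee_rot: [0.795, 0.607, -0.0, -0.0]
ft_force: [-0.4, 0.1, -0.3]
grip_width: 0.994
grasp_force: 0.0
[ 0.49097471 -0.10963295  0.23809835] [ 7.94972163e-01  6.06645728e-01 -3.77696290e-04 -2.79592878e-04]
```

View pics/m2.png

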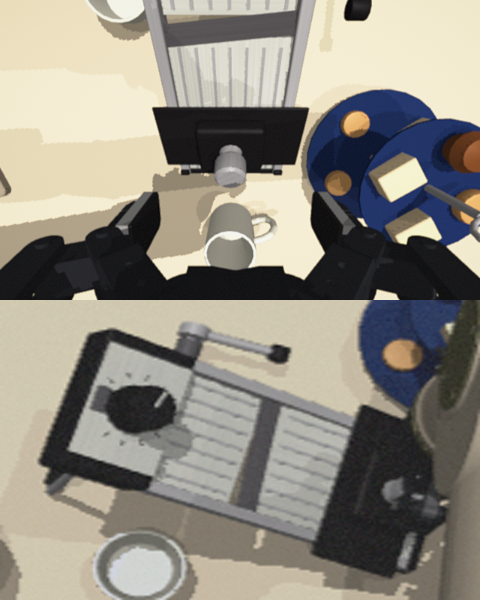

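The carriage is at the low end against its stops. I gripped it while easing off, so I'll nudge it once more with shut fingers from the uphill side of the knob.

```bash
python3 -m crank '[[[0,0.2,0.9,0,0,0,0],[0,0.2,0.6,0,0,0,0],[0,0,0,0,0,0,0],[0,0,0,0,0,0,0],[0,0,0,0,0,0,0],[0,0,0,-3,0,0,0],[0,0,0,-3,0,0,0],[0,0,0,-3,0,0,0],[0,0,0,-2,0,0,0],[0,0,0,0,0,0,0]]]'
```

```text
clock: 8.88
position: [0.4945, -0.0945, 0.1278]
ee_rot: [0.795, 0.607, -0.001, -0.001]
ft_force: [0.5, -0.4, 0.8]
grip_width: -0.001
grasp_force: 0.0
```

```bash
python3 -m crank '[[[0,-0.13,-0.48,-0.2,0,0,0],[0,-0.13,-0.48,-0.2,0,0,0],[0,0,0,0,0,0,0]]]'
```

```text
clock: 9.25
position: [0.493, -0.1046, 0.1253]
ee_rot: [0.795, 0.606, 0.0, 0.0]
ft_force: [0.4, -0.5, -0.6]
grip_width: 0.001
grasp_force: 0.0
```

```bash
for i in 1; do python3 -m crank '[[[0,-0.13,-0.48,-0.2,0,0,0],[0,-0.1,-0.3,-0.1,0,0,0],[0,0,0,0,0,0,0]]]'; done
```

```text
clock: 9.62
position: [0.4931, -0.1063, 0.124]
ee_rot: [0.794, 0.608, 0.004, -0.002]
ft_force: [-1.3, 21.6, 20.2]
grip_width: -0.0
grasp_force: 13.6
```

```bash
python3 -m crank '[[[0,-0.1,-0.3,0,0,0,0],[0,-0.1,-0.3,0,0,0,0],[0,0,0,0,0,0,0]]]'
```

```text
clock: 10.0
position: [0.4929, -0.1072, 0.1242]
ee_rot: [0.792, 0.61, 0.007, -0.003]
ft_force: [4.2, 39.3, 18.1]
grip_width: 0.001
grasp_force: 21.2
```

Firm stop confirmed. Back off, rise, tilt square to the deck, and hover over the lever barrel.

```bash
python3 -m crank '[[[0,0.3,1.2,0.8,0,0,0],[0,0.1,0.5,2,0,0,0],[0,0,0,4,0,0,0],[3.4,0,0,4,0,0,0],[3.4,0,0,4,0,0,0],[3.4,2,0.8,0,7.7,-2.13,0],[3.4,2,0.8,0,7.7,-2.13,0],[3.4,2,1,0,7.7,-2.13,0],[3.4,2,1,0,5.8,-1.6,0],[3.4,2,1,-2,0,0,0],[3.4,1.9,1,-2.5,0,0,0],[3.4,0,0,-2.5,0,0,0],[3.4,0,0,0,0,0,0],[3.4,0,0,0,0,0,0],[3.4,0,0,0,0,0,0]]]'
python3 - <<'E'
from workcell import manip,eyes
import numpy as np,cv2
from h import *
o=manip.get_obs();p,d=eyes.camera("wrist");np.savez("pics/w3.npz",pos=o['position'],q=o['ee_rot'],d=d)
cv2.imwrite("pics/w3.png",p[:,:,::-1]);print(o['position'],R.from_quat(o['ee_rot']).as_matrix().round(3),o['joint_pos'].round(2))
E
```

```text
clock: 11.88
position: [0.6118, -0.0454, 0.2012]
ee_rot: [0.768, 0.586, 0.207, -0.156]
ft_force: [0.4, 0.2, 0.0]
grip_width: 0.4
grasp_force: 0.0
[ 0.61176504 -0.04542008  0.20121732] [[ 0.228  0.964  0.135]
 [ 0.835 -0.265  0.482]
 [ 0.5    0.003 -0.866]] [-0.28  0.4   0.71  1.65 -0.8   1.35  0.38]
```

View pics/w3.png

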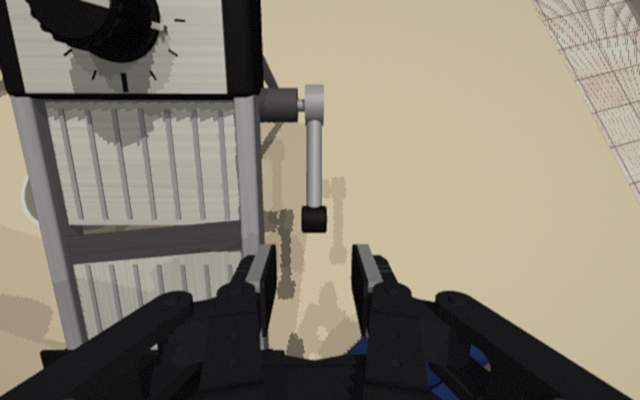

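The closing line is square to the barrel. The barrel is at (315,219), the index mark runs from (124,73) to (124,91), and the dial's pointer is at about (165,27). Refit the pose from this close view.

```bash
cat >> h.py <<'E'
def wcam(f):
    from workcell import eyes
    cw=eyes.camera_params("wrist");z=np.load(f)
    Tt=np.eye(4);Tt[:3,:3]=R.from_quat(z['q']).as_matrix();Tt[:3,3]=z['pos'];return cw,Tt@cw['hand_eye'],z['d'],Tt
def back(u,v,z,W,cp):
    return W[:3,:3]@(np.array([(u-cp['cx'])/cp['fx'],(v-cp['cy'])/cp['fy'],1])*z)+W[:3,3]
E
python3 - <<'E'
from h import *
cw,W,d,Tt=wcam("pics/w3.npz")
P=[((.3015,0,.0115),(124,75)),((.288,-.07,.0115),(262,97)),((.288,.07,.0115),(14,97)),(lever(0),(315,217))]
def res(v):
    T=deckT(*v[:3]);return np.ravel([proj(T[:3,:3]@np.array(p)+T[:3,3],W,cw)-c for p,c in P])
s=least_squares(res,[.47,-.163,1.305],loss='soft_l1');print(s.x,np.degrees(s.x[2]));print(res(s.x).reshape(-1,2).round(1))
np.save("pose2.npy",s.x)
T=deckT(*s.x)
Wd=lambda *p:(T[:3,:3]@np.array(p)+T[:3,3]).round(4)
print("dial",Wd(.33,0,.038),"lever",Wd(*lever(0)),"open",Wd(*lever(1.75)))
for u,v in [(315,212),(315,222),(200,150),(60,85),(230,60)]:
    z=np.median(d[v-1:v+2,u-1:u+2]);p=back(u,v,z,W,cw);print(u,v,p.round(4),(T[:3,:3].T@(p-T[:3,3])).round(4))
b=Wd(*lever(0));print("barrel in tool",(Tt[:3,:3].T@(b-Tt[:3,3])).round(4))
E
```

```text
[ 0.47518423 -0.1660948   1.30509164] 74.7762431308313
[[ 7.2 -3.7]
 [-1.9  0.1]
 [-5.   0.1]
 [ 6.5  0.8]]
dial [0.5452 0.0913 0.2329] lever [ 0.6248 -0.0162  0.1454] open [0.6443 0.0554 0.2334]
315 212 [ 0.6211 -0.0137  0.1557] [ 0.2209 -0.1008  0.0119]
315 222 [ 0.6194 -0.0197  0.1558] [ 0.2156 -0.1008  0.0151]
200 150 [0.562  0.0424 0.1609] [ 0.2569 -0.0291 -0.0029]
60 85 [0.5015 0.0853 0.1918] [0.2944 0.0407 0.011 ]
230 60 [0.596  0.0718 0.1973] [ 0.3075 -0.0541  0.0099]
barrel in tool [-0.0005  0.0046  0.0642]
```

```bash
python3 - <<'E'
from h import *
cw,W,d,Tt=wcam("pics/w3.npz")
P=[((.3015,0,.0115),(124,75)),((.288,-.07,.0115),(262,97)),((.288,.07,.0115),(14,97)),(lever(0),(315,217))]
w=np.array([1,.5,0,1,0,1,1,.7])
def res(v):
    T=deckT(*v[:3]);return w*np.ravel([proj(T[:3,:3]@np.array(p)+T[:3,3],W,cw)-c for p,c in P])
s=least_squares(res,[.47,-.163,1.305]);print(s.x,np.degrees(s.x[2]));print(res(s.x).reshape(-1,2).round(1))
np.save("pose2.npy",s.x)
T=deckT(*s.x)
Wd=lambda *p:(T[:3,:3]@np.array(p)+T[:3,3]).round(4)
print("dial",Wd(.33,0,.038),"lever",Wd(*lever(0)),"open",Wd(*lever(1.75)))
b=Wd(*lever(0));print("barrel in tool",(Tt[:3,:3].T@(b-Tt[:3,3])).round(4))
tz=Tt[:3,2];tcp=b+.015*tz;print("tcp target shift cm",((tcp-Tt[:3,3])*100).round(2))
prev=lever(0)
for k in range(1,11):
    L=lever(.19*k);print((T[:3,:3]@(L-prev)*100).round(2));prev=L
E
```

```text
[ 0.47149026 -0.16517164  1.30601426] 74.82910524697164
[[-0.2 -1.8]
 [-0.   0.1]
 [-0.   0.4]
 [ 0.3  0.5]]
dial [0.5413 0.0923 0.2329] lever [ 0.621  -0.0151  0.1454] open [0.6404 0.0565 0.2334]
barrel in tool [-0.0005  0.0007  0.0642]
tcp target shift cm [ 1.13  3.75 -6.88]
[-0.03 -0.11  1.42]
[0.04 0.15 1.41]
[0.11 0.41 1.36]
[0.18 0.65 1.26]
[0.23 0.86 1.11]
[0.28 1.05 0.92]
[0.32 1.2  0.7 ]
[0.35 1.3  0.45]
[0.37 1.36 0.18]
[ 0.37  1.37 -0.08]
```

```bash
python3 -m crank '[[[3.4,0.3,1,-1.8,0,0,0],[3.4,0.3,1,-1.8,0,0,0],[3.4,0.3,1,-1.8,0,0,0],[3.4,0.2,0.75,-1.5,0,0,0],[3.4,0,0,0,0,0,0],[1,0,0,0,0,0,0],[1,0,0,0,0,0,0],[1,0,0,0,0,0,0],[1,0,0,0,0,0,0],[1,0,0,0,0,0,0]]]' 20
```

```text
clock: 13.18
position: [0.6225, -0.0078, 0.131]
ee_rot: [0.768, 0.586, 0.206, -0.156]
ft_force: [-3.7, -3.0, 2.0]
grip_width: 0.181
grasp_force: 25.1
```

Barrel gripped at 15.4 mm, as expected for its 16 mm length. Now swing it open along the arc.

```bash
python3 -m crank '[[[1,-0.03,-0.11,1.42,0,0,0],[1,0.04,0.15,1.41,0,0,0],[1,0.11,0.41,1.36,0,0,0],[1,0.18,0.65,1.26,0,0,0]]]'
```

```text
clock: 13.68
position: [0.6256, 0.0039, 0.1863]
ee_rot: [0.768, 0.586, 0.206, -0.156]
ft_force: [2.3, 1.3, -6.8]
grip_width: 0.179
grasp_force: 21.6
```

```bash
python3 -m crank '[[[1,0.23,0.86,1.11,0,0,0],[1,0.28,1.05,0.92,0,0,0],[1,0.32,1.2,0.7,0,0,0],[1,0.35,1.3,0.45,0,0,0],[1,0.37,1.36,0.18,0,0,0]]]'
```

```text
clock: 14.3
position: [0.6416, 0.0616, 0.2208]
ee_rot: [0.768, 0.586, 0.207, -0.156]
ft_force: [-1.9, -4.3, 1.9]
grip_width: 0.178
grasp_force: 22.3
```

```bash
python3 -m crank '[[[1,0.1,0.5,-0.05,0,0,0],[1,0,0,0,0,0,0],[1,0,0,0,0,0,0]]]'
```

```text
clock: 14.68
position: [0.6433, 0.0676, 0.2208]
ee_rot: [0.767, 0.586, 0.208, -0.156]
ft_force: [0.3, -1.7, 7.2]
grip_width: 0.185
grasp_force: 22.7
```

```bash
python3 -m crank '[[[3.4,0,0,0,0,0,0],[3.4,0,0,0,0,0,0],[3.4,0,0,0,0,0,0],[3.4,-0.3,-1,1.7,0,0,0],[3.4,-0.3,-1,1.7,0,0,0],[3.4,-0.3,-1,1.7,0,0,0],[3.4,-0.2,-0.9,1.7,0,0,0],[7,-2.5,0.8,0,0,0,0],[7,-2.5,0.8,0,0,0,0],[7,-2.5,0.9,0,0,0,0],[7,-2.3,0.9,0,0,0,0],[7,0,0,0,0,0,0],[7,0,0,0,0,0,0],[7,0,0,0,0,0,0]]]'
python3 - <<'E'
from workcell import manip,eyes
import numpy as np,cv2
from h import *
o=manip.get_obs();p,d=eyes.camera("wrist");np.savez("pics/w4.npz",pos=o['position'],q=o['ee_rot'],d=d)
cv2.imwrite("pics/w4.png",p[:,:,::-1]);print(o['position'],o['joint_pos'].round(2))
E
```

```text
clock: 16.42
position: [0.5336, 0.0609, 0.2865]
ee_rot: [0.768, 0.586, 0.206, -0.156]
ft_force: [0.2, 0.5, 0.1]
grip_width: 0.819
grasp_force: 0.0
[0.53364647 0.06086998 0.28646693] [-0.55  0.03  0.69  1.8  -0.56  1.29  0.02]
```

View pics/w4.png

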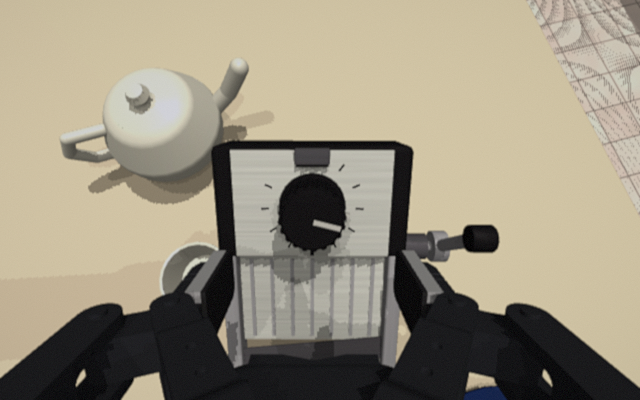

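The dial knob is centred near (312,214). The white line runs from (315,222) to (340,231), and the lever is open with its barrel at (480,239). Measure the dial angle on the knob-top plane.

```bash
cat > dial.py <<'E'
import sys
from h import *
f=sys.argv[1]
cw,W,d,Tt=wcam(f+".npz");T=deckT(*np.load("pose2.npy"))
im=cv2.imread(f+".png").astype(int);g=im.max(2)
M=np.linalg.inv(T)@W
def ondeck(u,v,z):
    r=M[:3,:3]@np.array([(u-cw['cx'])/cw['fx'],(v-cw['cy'])/cw['fy'],1]);return M[:3,3]+r*(z-M[2,3])/r[2]
c=proj((T@[.33,0,.048,1])[:3],W,cw);print("pred top centre px",c.round(1))
def show(L):
    for u,v,z in L: print((u,v),ondeck(u,v,z)[:2].round(4))
v,u=np.mgrid[:400,:640];m=(np.hypot(u-c[0],v-c[1])<26)&(g>130)
n,lab,st,cen=cv2.connectedComponentsWithStats(m.astype(np.uint8))
k=1+np.argmax(st[1:,4]);vs,us=np.nonzero(lab==k)
X=np.array([ondeck(a,b,.048)[:2] for a,b in zip(us,vs)]);mu=X.mean(0);e=np.linalg.svd(X-mu)[2][0]
e*=np.sign(e@(mu-[.33,0]));
# angle: index direction = -x ; clockwise from above
ang=np.arctan2(e[1],e[0])-np.pi;print("n",len(us),"line mean",mu.round(4),"dir",e.round(3),"q=",2.5-((ang+np.pi)%(2*np.pi)-np.pi))
E
python3 - <<'E'
import sys;sys.argv=['',"pics/w4"];exec(open('dial.py').read())
vs_,us_=np.nonzero((g<60)&(np.hypot(u-c[0],v-c[1])<45));print("dark px bbox",us_.min(),us_.max(),vs_.min(),vs_.max())
p=back(480,239,d[239,480],W,cw);print("barrel deck",(T[:3,:3].T@(p-T[:3,3])).round(3),lever(1.75).round(3))
show([(392,255,.0115),(232,255,.0115)])
E
```

```text
pred top centre px [312.6 220.9]
n 121 line mean [ 0.3274 -0.0078] dir [-0.251 -0.968] q= 1.1829634962825173
dark px bbox 278 345 176 255
barrel deck [ 0.32  -0.1    0.054] [ 0.323 -0.105  0.043]
(392, 255) [ 0.2909 -0.0586]
(232, 255) [0.2913 0.0597]
```

Dial at 1.18, so it needs 75.5° clockwise. Descend and grip.

```bash
python3 -m crank '[[[6.2,0.26,1,-1.7,0,0,0],[6.2,0.26,1,-1.7,0,0,0],[6.2,0.26,1,-1.7,0,0,0],[6.2,0.22,0.9,-1.65,0,0,0],[6.2,0,0,0,0,0,0],[3.4,0,0,0,0,0,0],[3.4,0,0,0,0,0,0],[3.4,0,0,0,0,0,0],[3.4,0,0,0,0,0,0],[3.4,0,0,0,0,0,0]]]' 25
```

```text
clock: 17.73
position: [0.5433, 0.0999, 0.2196]
ee_rot: [0.768, 0.586, 0.207, -0.156]
ft_force: [-3.9, -2.7, 6.9]
grip_width: 0.46
grasp_force: 25.7
```

```bash
python3 -m crank '[[[3.4,0,0,0,0.99,3.64,-6.54],[3.4,0,0,0,0.99,3.64,-6.54],[3.4,0,0,0,0.99,3.64,-6.54],[3.4,0,0,0,0.99,3.64,-6.54],[3.4,0,0,0,0.99,3.64,-6.54]]]'
python3 -m crank '[[[3.4,0,0,0,0.99,3.64,-6.54],[3.4,0,0,0,0.99,3.64,-6.54],[3.4,0,0,0,0.99,3.64,-6.54],[3.4,0,0,0,0.99,3.64,-6.54],[3.4,0,0,0,0.99,3.64,-6.54],[3.4,0,0,0,0,0,0],[3.4,0,0,0,0,0,0],[6.2,0,0,0,0,0,0],[6.2,0,0,0,0,0,0],[6.2,0,0,0,0,0,0],[6.2,-0.26,-1,1.7,0,0,0],[6.2,-0.26,-1,1.7,0,0,0],[7,-0.26,-1,1.7,0,0,0],[7,-0.22,-0.9,1.65,0,0,0],[7,0,0,0,0,0,0],[7,0,0,0,0,0,0]]]'
python3 - <<'E'
from workcell import manip,eyes
import numpy as np,cv2
from h import *
o=manip.get_obs();p,d=eyes.camera("wrist");np.savez("pics/w5.npz",pos=o['position'],q=o['ee_rot'],d=d)
cv2.imwrite("pics/w5.png",p[:,:,::-1]);print(o['joint_pos'].round(2))
E
python3 dial.py pics/w5
```

```text
clock: 18.35
position: [0.543, 0.1001, 0.2196]
ee_rot: [0.917, 0.304, 0.144, -0.215]
ft_force: [-5.0, -3.4, 6.2]
grip_width: 0.459
grasp_force: 25.9
clock: 20.35
position: [0.5328, 0.0618, 0.286]
ee_rot: [0.966, -0.006, 0.066, -0.249]
ft_force: [0.7, 0.3, -0.2]
grip_width: 0.818
grasp_force: 0.0
[-0.63  0.03  0.77  1.81 -0.56  1.29 -1.29]
pred top centre px [310.5 223.2]
n 95 line mean [0.3212 0.0007] dir [-1.     0.008] q= 2.5078823729638158
```

View pics/w5.png

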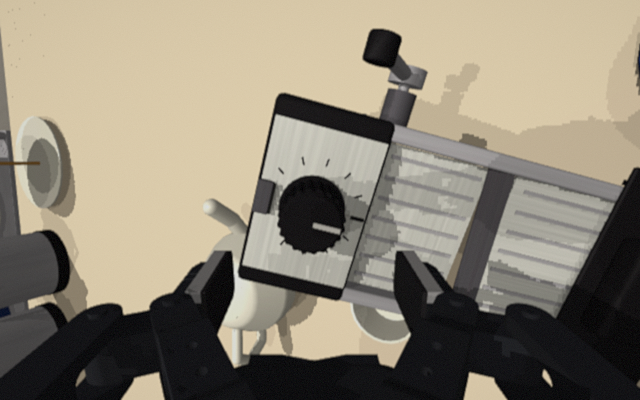

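```bash
python3 - <<'E'
import sys;sys.argv=['',"pics/w5"];exec(open('dial.py').read())
for p in [(.3015,0,.0115),(.303,0,.0155),(.295,0,.0115)]:print(p,proj((T@np.array([*p,1]))[:3],W,cw).round(1))
show([(349,217,.0115),(364,219,.0115),(313,225,.048),(340,231,.048)])
i=cv2.imread("pics/w5.png")[165:275,240:385];cv2.imwrite("pics/w5c.png",cv2.resize(i,None,fx=5,fy=5,interpolation=cv2.INTER_CUBIC))
E
```

```text
pred top centre px [310.5 223.2]
n 95 line mean [0.3212 0.0007] dir [-1.     0.008] q= 2.5078823729638158
(0.3015, 0, 0.0115) [349.5 215.9]
(0.303, 0, 0.0155) [348.1 217.1]
(0.295, 0, 0.0115) [358.2 218. ]
(349, 217) [0.3016 0.0009]
(364, 219) [ 0.2908 -0.0003]
(313, 225) [0.3283 0.0008]
(340, 231) [0.3114 0.0004]
```

View pics/w5c.png

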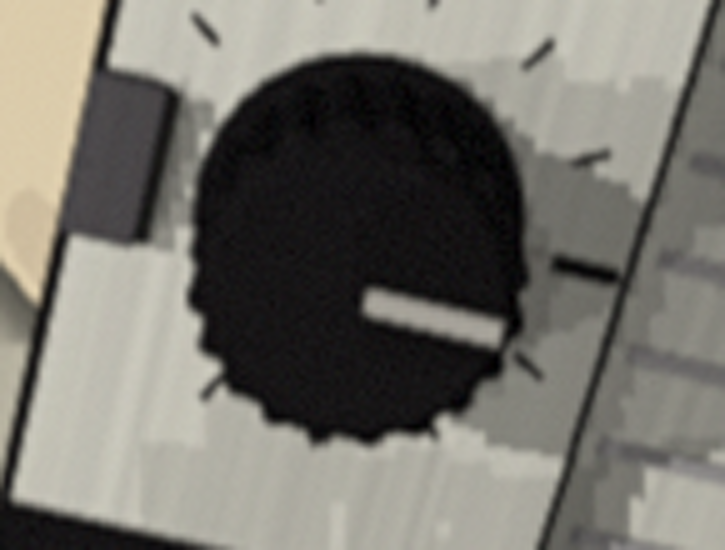

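The white line is parallel to the index mark to within 1°, giving q about 2.508. Now back to the lever to clamp: unwind the wrist while moving over, then descend on the open barrel.

```bash
python3 -m crank '[[[7,0,0,0,-0.99,-3.64,6.54],[7,0.5,-0.2,0.1,-0.99,-3.64,6.54],[7,1,-0.4,0.1,-0.99,-3.64,6.54],[5,1,-0.4,0.1,-0.99,-3.64,6.54],[3.4,1.2,-0.4,0,-0.99,-3.64,6.54],[3.4,1.2,-0.4,0,-0.99,-3.64,6.54],[3.4,1.2,-0.4,0,-0.99,-3.64,6.54],[3.4,1.2,-0.4,0,-0.99,-3.64,6.54],[3.4,1.3,-0.4,0,-0.99,-3.64,6.54],[3.4,1.4,-0.3,0,-0.99,-3.64,6.54],[3.4,0,0,0,0,0,0],[3.4,0,0,0,0,0,0]]]' 20
python3 - <<'E'
from workcell import manip,eyes
from h import *
o=manip.get_obs();p,d=eyes.camera("wrist");np.savez("pics/w6.npz",pos=o['position'],q=o['ee_rot'],d=d)
cv2.imwrite("pics/w6.png",p[:,:,::-1])
T=deckT(*np.load("pose2.npy"));cw,W,d,Tt=wcam("pics/w6.npz")
b=(T@[*lever(1.75),1])[:3];print("pred barrel px",proj(b,W,cw).round(1),"in tool",(Tt[:3,:3].T@(b-Tt[:3,3])).round(4))
print("shift cm to tcp",((np.array([.6425,.0655,.2208])-Tt[:3,3])*100).round(2));print((T[:3,:3].T@Tt[:3,:3]).round(3))
v,u=np.mgrid[:400,:640];m=(p.max(2)<50)&(np.hypot(u-315,v-215)<45);print(np.median(u[m]),np.median(v[m]),m.sum())
print(o['position'])
E
```

```text
clock: 21.9
position: [0.6325, 0.0286, 0.2888]
ee_rot: [0.769, 0.585, 0.205, -0.157]
ft_force: [-0.1, -0.3, 0.7]
grip_width: 0.399
grasp_force: 0.0
pred barrel px [314.5 221.6] in tool [-0.0025  0.0002  0.0625]
shift cm to tcp [ 1.    3.69 -6.8 ]
[[ 1.    -0.005 -0.001]
 [-0.005 -1.    -0.002]
 [-0.001  0.002 -1.   ]]
310.0 229.0 792
[0.63254973 0.02856473 0.28884382]
```

Aligned with the barrel. Descend and grip.

```bash
python3 -m crank '[[[3.4,0.25,0.93,-1.7,0,0,0],[3.4,0.25,0.92,-1.7,0,0,0],[3.4,0.25,0.92,-1.7,0,0,0],[3.4,0.25,0.92,-1.7,0,0,0],[3.4,0,0,0,0,0,0],[1,0,0,0,0,0,0],[1,0,0,0,0,0,0],[1,0,0,0,0,0,0],[1,0,0,0,0,0,0],[1,0,0,0,0,0,0]]]' 20
```

```text
clock: 23.2
position: [0.6426, 0.065, 0.2219]
ee_rot: [0.768, 0.586, 0.206, -0.157]
ft_force: [-5.0, 1.0, 0.5]
grip_width: 0.179
grasp_force: 26.4
```

```bash
python3 -m crank '[[[1,-0.1,-0.3,0,0,0,0],[1,-0.37,-1.36,-0.18,0,0,0],[1,-0.35,-1.3,-0.45,0,0,0],[1,-0.32,-1.2,-0.7,0,0,0],[1,-0.28,-1.05,-0.92,0,0,0],[1,-0.23,-0.86,-1.11,0,0,0]]]'
```

```text
clock: 23.95
position: [0.626, 0.0046, 0.1888]
ee_rot: [0.767, 0.586, 0.207, -0.157]
ft_force: [-8.4, 3.6, 5.0]
grip_width: 0.182
grasp_force: 27.4
```

```bash
python3 -m crank '[[[1,-0.18,-0.65,-1.26,0,0,0],[1,-0.11,-0.41,-1.36,0,0,0],[1,-0.04,-0.15,-1.41,0,0,0],[1,0.03,0.11,-1.2,0,0,0],[1,0,0,0,0,0,0]]]'
```

```text
clock: 24.58
position: [0.6224, -0.0086, 0.1346]
ee_rot: [0.769, 0.585, 0.205, -0.156]
ft_force: [-7.5, -3.7, -0.1]
grip_width: 0.185
grasp_force: 30.6
```

```bash
python3 -m crank '[[[1,0.02,0.05,-0.4,0,0,0],[1,0.02,0.05,-0.3,0,0,0],[1,0,0,0,0,0,0]]]'
```

```text
clock: 24.95
position: [0.6226, -0.0076, 0.1281]
ee_rot: [0.769, 0.585, 0.205, -0.156]
ft_force: [-9.3, -5.3, 0.4]
grip_width: 0.179
grasp_force: 31.3
```

```bash
python3 -m crank '[[[1,0.02,0.05,-0.3,0,0,0],[1,0.0,0.0,-0.3,0,0,0],[1,0,0,0,0,0,0]]]'
```

```text
clock: 25.32
position: [0.623, -0.007, 0.1263]
ee_rot: [0.768, 0.586, 0.207, -0.157]
ft_force: [-27.4, -6.8, 34.2]
grip_width: 0.179
grasp_force: 35.3
```

Firm stop. Release and retreat, then check everything from above.

```bash
python3 -m crank '[[[3.4,0,0,0,0,0,0],[3.4,0,0,0,0,0,0],[3.4,0,0,0,0,0,0],[3.4,0,0,0,0,0,0],[3.4,-0.3,-1,1.8,0,0,0],[3.4,-0.3,-1,1.8,0,0,0],[3.4,-0.3,-1,1.8,0,0,0],[3.4,-0.2,-0.8,1.8,0,0,0],[3.4,0,0,4,0,0,0],[3.4,-1,1,4,0,0,0],[3.4,-4,2,1,0,0,0],[3.4,-4,2,0,0,0,0],[3.4,-2,2,-1,0,0,0],[3.4,0,2,-2,0,0,0],[3.4,0,0,0,0,0,0],[3.4,0,0,0,0,0,0]]]'
python3 - <<'E'
from workcell import manip,eyes
from h import *
o=manip.get_obs();p,d=eyes.camera("wrist");np.savez("pics/w7.npz",pos=o['position'],q=o['ee_rot'],d=d)
cv2.imwrite("pics/w7.png",p[:,:,::-1]);print(o['position'])
E
python3 dial.py pics/w7
```

```text
clock: 27.32
position: [0.5037, 0.046, 0.2556]
ee_rot: [0.768, 0.586, 0.206, -0.156]
ft_force: [0.2, 0.4, -0.2]
grip_width: 0.404
grasp_force: 0.0
[0.50365818 0.04595918 0.25555492]
pred top centre px [359.3 168.5]
n 137 line mean [0.3224 0.0007] dir [-1.    -0.005] q= 2.4951318903096693
```

View pics/w7.png

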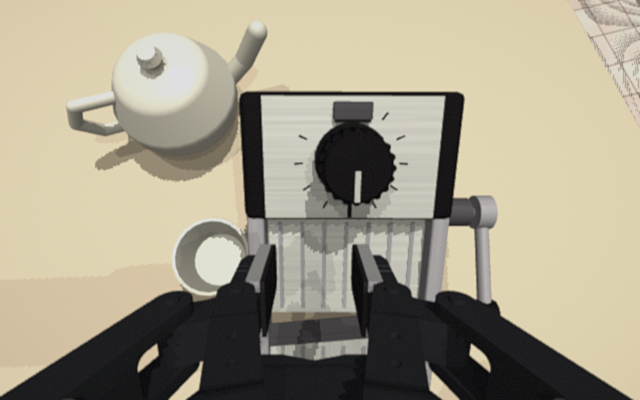

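The dial is at 2.495, the lever lies down and the shoe is against the skirt. Rise clear, then a last top-depth check of lever and carriage before handing in.

```bash
python3 -m crank '[[[3.4,-0.5,-1,2,0,0,0],[3.4,-0.5,-1,4,0,0,0],[3.4,-2,1,4,0,0,0],[3.4,-4,3,4,0,0,0],[3.4,-4,4,2,0,0,0],[3.4,-3,4,0,0,0,0],[3.4,0,4,0,0,0,0],[3.4,0,4,0,0,0,0],[3.4,0,4,0,0,0,0],[3.4,0,4,0,0,0,0],[3.4,0,0,0,0,0,0]]]'
python3 - <<'E'
from h import *
from workcell import eyes
cp=eyes.camera_params("top");M=cp['world_from_camera'];p,d=eyes.camera("top");d0=np.load("pics/top0.npy");T=deckT(*np.load("pose2.npy"))
cv2.imwrite("pics/top9.png",p[:,:,::-1])
im0=cv2.imread("pics/top0.png")
for n,dd,im in(("before",d0,im0.max(2)),("after",d,p.max(2))):
    v,u=np.nonzero((im[158:172,362:378]<45));v+=158;u+=362
    q=np.array([T[:3,:3].T@(back(a,b,dd[b,a],M,cp)-T[:3,3]) for a,b in zip(u,v)]);print(n,len(u),u.mean().round(2),v.mean().round(2),np.median(q,0).round(4) if len(u) else 0)
pts=[(a,b,T[:3,:3].T@(back(a,b,d[b,a],M,cp)-T[:3,3])) for b in range(190,285,1) for a in range(385,450,1)]
q=np.array([x[2] for x in pts]);m=(q[:,2]>.066)&(q[:,2]<.085)&(abs(q[:,1])<.03);print("knob",m.sum(),np.median(q[m],0).round(4))
m=(q[:,2]>.028)&(q[:,2]<.045);print("plate x",np.percentile(q[m][:,0],[2,98]).round(3))
E
```

```text
clock: 28.75
position: [0.3638, 0.308, 0.4136]
ee_rot: [0.767, 0.587, 0.205, -0.156]
ft_force: [0.0, -0.9, 0.4]
grip_width: 0.398
grasp_force: 0.0
before 56 368.95 165.02 [ 0.2201 -0.1011  0.0135]
after 51 368.86 165.1 [ 0.2183 -0.1013  0.0107]
knob 159 [0.0802 0.0034 0.0728]
plate x [0.048 0.11 ]
```

```bash
python3 -c "
from workcell import job;print(job.hand_in())"
```

```text
the job is handed in; nothing more can be done
None
```

The slicer is set and the job is handed in: carriage pushed down to its low-end stops, dial at about 2.50 rad (5 mm mark), lever pressed back down to its stop, crockery not touched, and the gripper open and clear at 28.8 s.

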